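# Push the row of jars home along the rail and shut the gate

## Robot

A 7-joint arm with a two-finger parallel gripper is mounted at the origin on a cart in front of the work surface, level with it; the furniture and walls round the work are solid. World frame = base frame: x ahead of the robot, y to its left, z up, the work surface at z = 0. Lengths are in mm, angles in rad, forces in N, time in s.
With the tool pointing down it reaches from about 400 to 875 mm from the base axis. Payload 4.4 kg.
Tool frame: the origin (TCP) lies where the fingers leave the gripper's body, on its centre line; the fingertips stand 73 mm ahead of it and the grasp point (between the pads) lies 54 mm ahead of it; z points along the fingers, y is the line along which they close (so a half turn about z gives the same grasp; the last joint's range is limited). The gripper opens to 85 mm and grips with 20 to 120 N. Pads are 22 mm wide; open, the fingers measure 114 mm over their backs; the gripper's body (76 mm by 85 mm) begins 54 mm behind the grasp point. The pads swing forward as they close: fully open they stand 13 mm farther back than shut.
Start: joints at [1.109, 0.628, 0.038, 1.517, -0.027, 0.996, -0.02], TCP at [250.631, -599.751, 303.913] pointing down, gripper open.
Joint ranges: [-3.06, 3.06], [-0.37, 2.12], [-1.25, 1.32], [0.18, 2.47], [-1.1, 4.24], [0.23, 1.98], [-2.94, 2.94]. Speed limits (rad/s): [2.57, 2.57, 3.14, 3.14, 3.14, 3.14, 3.14].

## Interface

Orientations are given as [roll, pitch, yaw] about the fixed x, y, z axes, in that order (R = Rz(yaw) Ry(pitch) Rx(roll)).
In Python, from cell import ctrl gives the robot as it stands.
- The arm moves only by the tool send_rows, never from a script. Its argument "rows" is a list that holds one entry, the list of rows, each a list of 6 numbers: the shift along the tool's x, y, z in cm, then the turn, a rotation vector about the tool's x, y, z in rad. In form: [[[tx, ty, tz, wx, wy, wz], ...]]. A call has 1 to 10 rows; each row is the pose to reach, as a shift and turn from the pose commanded when the call began, along the tool's axes at that moment; what a row does not reach only later rows make up. A row lasts 1/10 s, in which the tool goes at most 50 mm and 8.59 degrees, less where a joint would pass 70% of its speed; a pose out of reach is approached as far as the arm can. A call with a gripper value outside its range is refused whole. "grip" is the closure in counts, from 0 (fully open) to 255 (shut), set as the call begins (left out, the last holds). The fingers move at their own pace and stop on an object; the grip force is fixed at half the most. Time passes only in rows, so rows that repeat a pose let the fingers close. It gives the time, the measured TCP pose, the force, the opening and the grip force at its end, in the units of the state.
- ctrl.read_state(): the state, without advancing time (a new reading comes with each control period).
- ctrl.get_image(name): name is "side" or "top"; returns a dict with "pixels" (400x640x3 uint8, red, green, blue), "fx", "fy", "cx", "cy" (pixels), "extrinsics" (4x4, takes a point from camera to world coordinates). Camera axes: x right, y up, looking along -z (the intrinsics and any distortion apply to the point x, -y, -z); pixel columns grow to the right and rows downward; lengths in mm; the calibration is good to about 2 mm. A picture is of the moment at which its call begins. There is no depth.
- ctrl.finish_job(): hands the job in; it is judged then, once.
The state is a dict: "clock": time; "qpos": joint angles; "qd": joint speeds; "tau": joint torques, N m; "eef_pos": TCP position; "tool_rot": TCP orientation; "force": force on the tool from outside, world axes, zero at the start; "torque": the same for the moment, N m; "width": finger opening in mm; "gripper_force": force on a finger pad.
Only numpy, scipy, OpenCV 4.12 (cv2) and the standard library are available. Lean on these libraries where they do the work, as an engineer would, in place of code of your own. Each camera call takes 0.05 s, during which the arm holds its last target. There are 200 camera calls.

## Task

Three jars stand in a touching row in the wooden rail. With the fingertips push only on the rearmost jar, so that the whole row slides along the rail as one until the front jar is fully home against the end stop, all three still touching. Then push the swing gate fully shut across the rail behind them; grip or lift nothing, and leave everything that stands round the rail where it is.

Things in the scene. Friction and masses are not known exactly. Their poses are not given: they have to be found in the camera images.
- rack: Pale wooden rail, 300 x 76 (mm), fixed on the middle of a 320 x 250 x 10 plywood baseboard; origin at the centre of the board's underside. x runs along the rail to the end stop, y to the left of that, z up. Heights in z: channel floor 18, tops of the side walls (14 thick) 34. Channel (grey slippery liner) 48 wide, centred on y = 0, rear end (x = -150) open. A brass pin (8 dia., top 50) stands on the right wall at x = 0, y = -33.
- end_stop (a point): Middle of the inner face (the one the front jar comes to rest on) of the end stop, a darker wooden block across the +x end of the rail, 20 thick, top 60 above the bench; this point is at x = +130, y = 0 of the rail, 40 mm above the bench.
- jar_front: Brown screw-top jar, 44 diameter, 55 high, about 0.12 kg, origin at the centre of its underside. Of the row of three it is the nearest to the end stop; stands on the rail's floor (18 above the bench). Home: its centre at x = +108 of the rail. Not to be pushed itself.
- jar_middle: Same kind of jar, the middle one of the row, touching both others. Home: its centre at x = +64 of the rail. Not to be pushed itself.
- jar_rear: Same kind of jar, the rearmost of the row (farthest from the end stop): the one to push, from its rear side, towards the rail's +x. At the start its centre is about 35 to 90 mm short of home; home: its centre at x = +20 of the rail. Sliding the row takes about 1 to 3 N.
- gate (a joint): Wooden swing gate: an 8 thick, 18 high bar (35 to 53 above the bench) on a vertical pivot. Angle in rad: 0 = shut, straight across the rail (pointing to the rail's -y), its front face about 4 mm behind the row when that is home; 1.57 = pointing to the rail's -x; it starts open at 1.65 to 2.1, rearward and outward. Stays where it is left; takes under 1 N at the tip.
- gate_pivot (a point): The gate's pivot, on the left wall at x = -10, y = +31 of the rail, 44 mm above the bench.
- gate_tip (a point): Middle of the gate's rounded free end, 66 mm from the pivot, 44 mm above the bench.
- spare_jar: Fourth jar of the same kind, standing on the baseboard to the right of the rail: a bystander. Origin at the centre of its underside.
- cap_jar: Small black pot with white cap, 38 diameter, 32 high, on the baseboard right of the rail: a bystander.
- cork_block: Cork sanding block 56 x 90 x 29 on the baseboard left of the rail near its stop end: a bystander.
- driver_yellow: Screwdriver 150 long, 19 thick, lying on the baseboard right of the rail: a bystander.
- glue_a: White glue bottle 47 x 46 x 135 standing left of the work: a bystander.
- glue_b: White glue bottle 45 x 44 x 129 standing left of the work: a bystander.
- blue_tape: Roll of tape, 104 diameter, 24 high, lying flat to the right of the work, in front of the tall tool chest (which fills the bench right of y = -0.29 m beyond x = 0.45 m: keep the arm clear of it): a bystander.
- tumbler: Tall drinking tumbler, 87 diameter, 260 high, left of the work: a bystander.
There are look-alikes about, which are no part of the job. Leave any blue or pink look-alike of the jar_rear alone.

How it is judged:
By the outcome, as a careful person would: the job done as asked, in the order asked, and still so for the second after the job is handed in, with the robot touching nothing.
It also fails if it takes over 45 s, if anything falls off the work surface, if the arm or the gripper's body presses on something with over 40 N, if the wrist force passes 120 N, or if a joint passes its speed limit or range.

## Working session

There is one attempt and no reset: what is moved stays moved. The work goes in short steps, Python scripts to look and compute and a tool call to move; the robot and the scene stay as the last step left them, time stands still between calls to the robot, and variables do not carry over. Pictures are saved under pics/ and viewed, at most 10 in all, crops included, and the job is handed in when it is done.

Besides the shell and the picture viewer there is one more tool, called after ">>>" by a JSON object that holds its "api" and its "payload", one argument or row to a line. send_rows: Moves the arm, as the interface text tells. Its arguments: {"type":"object","properties":{"rows":{"type":"array","items":{"type":"array","items":{"type":"array","items":{"type":"number"}}}},"grip":{"type":"number"}},"required":["rows"]}

```bash
mkdir -p pics; cat > h.py <<'E'
import numpy as np, cv2
from cell import ctrl
def snap(n,f):
    d=ctrl.get_image(n); cv2.imwrite(f,cv2.cvtColor(np.asarray(d["pixels"]),cv2.COLOR_RGB2BGR)); 
    np.savez(f[:-4],**{k:np.asarray(v) for k,v in d.items()}); return d
def ray(d,u,v,z):
    E=np.array(d["extrinsics"]);r=E[:3,:3]@np.array([(u-d["cx"])/d["fx"],-(v-d["cy"])/d["fy"],-1]);o=E[:3,3]
    return o+r*(z-o[2])/r[2]
def proj(d,p):
    E=np.array(d["extrinsics"]);c=E[:3,:3].T@(np.array(p)-E[:3,3]);return d["cx"]+d["fx"]*c[0]/-c[2], d["cy"]-d["fy"]*c[1]/-c[2]
E
python3 - <<'E'
from h import *
for n in("top","side"):
    d=snap(n,f"pics/{n}0.png"); print(n,{k:v for k,v in d.items() if k!="pixels"})
print(ctrl.read_state())
E
```

```text
top {'fx': 453.0237582813099, 'fy': 453.0237582813099, 'cx': 318.45504767963547, 'cy': 202.69763259301803, 'extrinsics': array([[ 2.51371287e-02,  9.89123590e-01, -1.44922907e-01,
         3.64654817e+02],
       [-9.99629457e-01,  2.33557239e-02, -1.39806529e-02,
         9.28045537e+01],
       [-1.04438142e-02,  1.45220640e-01,  9.89344173e-01,
         1.35015838e+03],
       [ 0.00000000e+00,  0.00000000e+00,  0.00000000e+00,
         1.00000000e+00]])}
side {'fx': 475.23814650358815, 'fy': 475.23814650358815, 'cx': 316.4578049991484, 'cy': 195.47358518816304, 'extrinsics': array([[-9.35131264e-01,  2.94486791e-01, -1.96995049e-01,
         2.56937296e+02],
       [-3.54273326e-01, -7.84202630e-01,  5.09427763e-01,
         7.85751446e+02],
       [-4.46428812e-03,  5.46171919e-01,  8.37661211e-01,
         1.16951595e+03],
       [ 0.00000000e+00,  0.00000000e+00,  0.00000000e+00,
         1.00000000e+00]])}
{'clock': 0.1, 'qpos': array([ 1.10919837,  0.62924903,  0.03841559,  1.51829499, -0.02702421,
        0.9963054 , -0.01999336]), 'qd': array([-0.00030009,  0.0004661 , -0.00172417, -0.00215997,  0.00159899,
        0.00042627, -0.00023332]), 'tau': array([ 3.47985013e-03, -5.64540803e+01,  1.23097535e+00, -1.93974835e+01,
        1.14267124e-02,  5.44860988e-03,  4.00851491e-05]), 'eef_pos': array([ 250.47865194, -599.31150917,  303.07475363]), 'tool_rot': array([-3.13985237e+00, -1.94183955e-05,  3.95814393e-01]), 'force': array([-0.24054566,  0.33262156, -0.20995107]), 'torque': array([ 0.02256365,  0.03151947, -0.006796  ]), 'gripper_force': 0.0, 'width': 85.70432558674098}
```

View pics/top0.png

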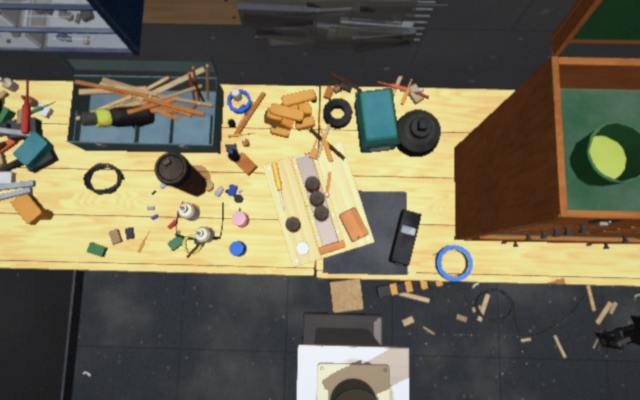

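View pics/side0.png

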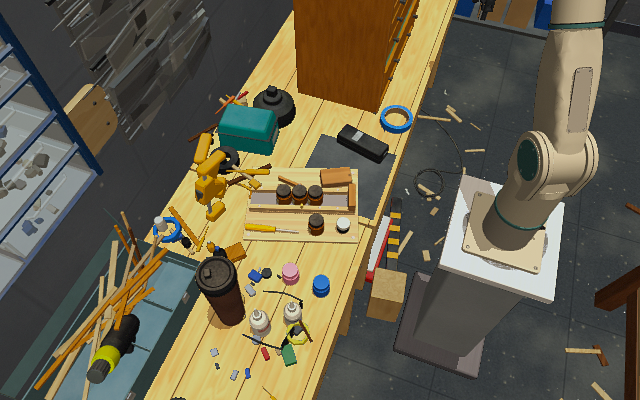

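```bash
python3 - <<'E'
import cv2
a=cv2.imread('pics/top0.png')[140:275,250:390];b=cv2.imread('pics/side0.png')[155:250,230:370]
cv2.imwrite('pics/c0.png',cv2.resize(a,None,fx=4.4,fy=4.4,interpolation=cv2.INTER_CUBIC))
cv2.imwrite('pics/c1.png',cv2.resize(b,None,fx=5.5,fy=5.5,interpolation=cv2.INTER_CUBIC))
E
```

```text
(no output)
```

View pics/c0.png

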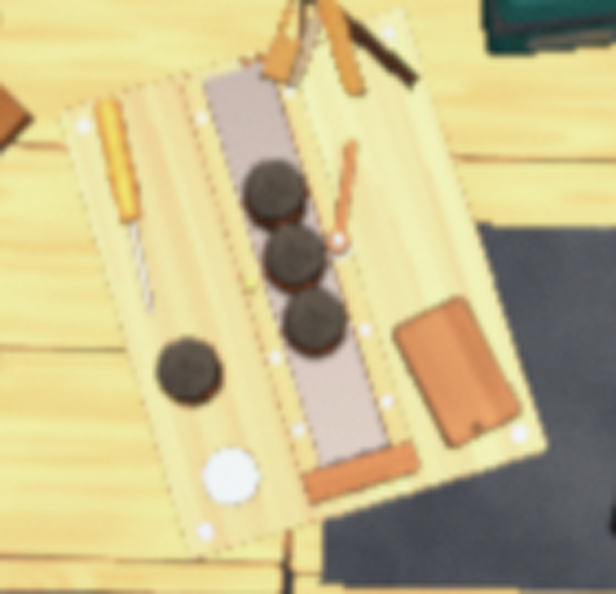

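View pics/c1.png

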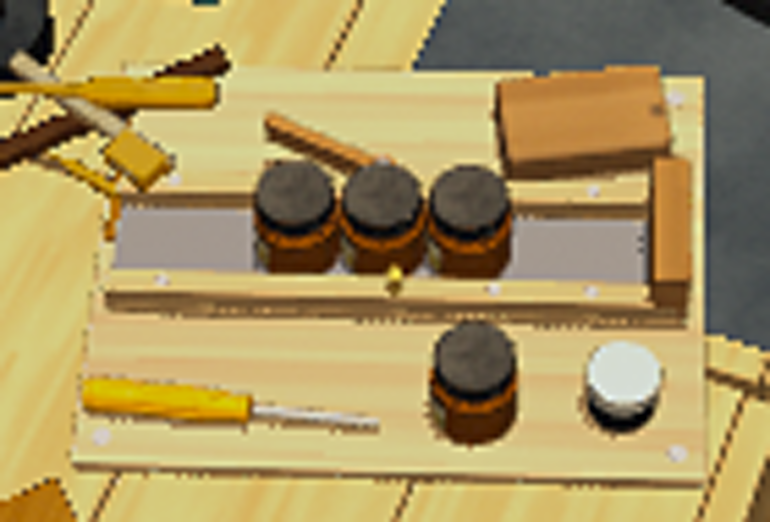

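The top view shows the rail running towards the robot. The stop is at about (332,247) and the lids at about (312,183), (317,198) and (321,213). The gate pivot is at about (327,194), with its tip at (329,172). Clamps lie at the rail's open rear end. The side view agrees, with the pin at about (302,204).

```bash
cat >> h.py <<'E'
def T(p,q): # rack->world
    c,s=np.cos(p[2]),np.sin(p[2]); return np.array([p[0]+c*q[0]-s*q[1],p[1]+s*q[0]+c*q[1],q[2]])
def inv(p,w):
    c,s=np.cos(p[2]),np.sin(p[2]); x,y=w[0]-p[0],w[1]-p[1]; return np.array([c*x+s*y,-s*x+c*y,w[2]])
E
python3 - <<'E'
from h import *
from scipy.optimize import least_squares
t=dict(np.load('pics/top0.npz'));s=dict(np.load('pics/side0.npz'))
ct=lambda u,v:((u+.5)/4.4-.5+250,(v+.5)/4.4-.5+140)
cs=lambda u,v:((u+.5)/5.5-.5+230,(v+.5)/5.5-.5+155)
L=[(t,ct(*a),b) for a,b in [((62,110),(-160,-125,10)),((400,10),(-160,125,10)),((547,450),(160,125,10)),((200,557),(160,-125,10)),((250,284),(0,-33,50)),((338,240),(-10,31,53)),((300,478),(130,-38,60)),((415,443),(130,38,60)),((420,466),(150,38,60)),((312,502),(150,-38,60))]]
L+=[(s,cs(*a),b) for a,b in [((73,465),(-160,-125,10)),((705,482),(160,-125,10)),((705,77),(160,125,10)),((395,266),(0,-33,50)),((652,157),(130,38,60)),((652,277),(130,-38,60)),((690,157),(150,38,60)),((688,283),(150,-38,60))]]
f=lambda p:np.concatenate([np.subtract(proj(d,T(p,q)),px) for d,px,q in L])
r=least_squares(f,[550,70,-2.9],loss='soft_l1',x_scale=[100,100,1]);p=r.x;np.save('p.npy',p)
print(p,np.round(f(p).reshape(-1,2),1).tolist())
for n,d,c,pts in [('top',t,ct,[(276,188),(296,255),(316,319),(190,369)]),('side',s,cs,[(295,190),(382,193),(470,195),(475,352)])]:
    g=cv2.cvtColor(d['pixels'],cv2.COLOR_RGB2GRAY)
    for i,q in enumerate(pts):
        u,v=c(*q); print(n,'jar',inv(p,ray(d,u,v,73 if i<3 else 65)).round(1))
print('gate tip',inv(p,ray(t,*ct(350,145),53)).round(1),inv(p,ray(s,*cs(268,118),53)).round(1))
for q in [(-150,0,18),(20,0,0),(130,0,40),(-10,31,44)]: print(q,T(p,q).round(1))
# clamps: pixels
for a in [(350,90),(280,75),(412,80),(325,5)]: print('clamp top', a,[inv(p,ray(t,*ct(*a),z))[:2].round() for z in (10,40,100)])
for a in [(215,95),(150,185),(110,230),(225,60)]: print('clamp side',a,[inv(p,ray(s,*cs(*a),z))[:2].round() for z in (10,40,100)])
im=cv2.imread('pics/side0.png')[110:240,140:270];cv2.imwrite('pics/c2.png',cv2.resize(im,None,fx=4.5,fy=4.5,interpolation=cv2.INTER_CUBIC))
E
```

```text
[560.45616862 114.7621626   -2.81913943] [[-1.1, 0.3], [0.8, -0.6], [-0.1, -0.1], [-2.4, 0.7], [-0.0, -0.0], [0.0, 0.2], [0.0, -0.7], [-0.6, -0.7], [0.4, 0.9], [-0.6, 0.6], [-1.1, -1.0], [0.3, -0.2], [-0.3, -0.2], [-0.2, 1.0], [0.1, -0.8], [0.0, 0.1], [0.3, -0.6], [0.8, -0.8]]
top jar [-52.1   1.5  73. ]
top jar [-6.  1. 73.]
top jar [37.8  1.1 73. ]
top jar [ 44.1 -86.2  65. ]
side jar [-51.2  -0.8  73. ]
side jar [-7.1 -1.  73. ]
side jar [37.4 -0.6 73. ]
side jar [ 43.3 -87.4  65. ]
gate tip [-69.2  57.6  53. ] [-71.1  57.4  53. ]
(-150, 0, 18) [702.7 162.3  18. ]
(20, 0, 0) [541.5 108.4   0. ]
(130, 0, 40) [437.2  73.6  40. ]
(-10, 31, 44) [579.8  88.5  44. ]
clamp top (350, 90) [array([-115.,   72.]), array([-108.,   70.]), array([-94.,  65.])]
clamp top (280, 75) [array([-139.,   29.]), array([-132.,   28.]), array([-117.,   25.])]
clamp top (412, 80) [array([-109.,  115.]), array([-102.,  112.]), array([-89., 105.])]
clamp top (325, 5) [array([-178.,   74.]), array([-169.,   71.]), array([-153.,   66.])]
clamp side (215, 95) [array([-107.,  102.]), array([-102.,   81.]), array([-93.,  37.])]
clamp side (150, 185) [array([-136.,   42.]), array([-131.,   22.]), array([-120.,  -18.])]
clamp side (110, 230) [array([-154.,   12.]), array([-148.,   -7.]), array([-137.,  -46.])]
clamp side (225, 60) [array([-104.,  126.]), array([-99., 104.]), array([-90.,  60.])]
```

View pics/c2.png

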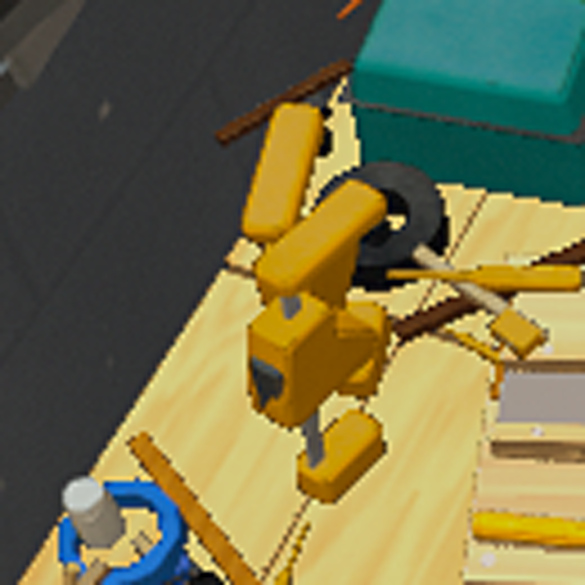

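The clamps stand clear behind the rail, and the low scraps at its rear end lie beyond x ≈ -108. The row's rear jar is at rail x ≈ -51.5, and the gate is at about 1.99 rad. Moving in with the fingers shut.

>>> {"api": "send_rows", "payload": {
  "rows": [
    [[29,-26,0,0,0,0],[29,-26,0,0,0,0],[29,-26,0,0,0,0],[29,-26,0,0,0,0],[29,-26,0,0,0,0],[29,-26,0,0,0,0],[29,-26,0,0,0,0],[29,-26,0,0,0,0],[29,-26,0,0,0,0],[29,-26,0,0,0,0]]
  ],
  "grip": 255
}}

```text
clock: 1.1
eef_pos: [418.2, -247.3, 303.8]
tool_rot: [-3.141, 0.0, 0.398]
force: [-0.8, 0.8, 0.2]
width: -0.4
gripper_force: 0.0
```

>>> {"api": "send_rows", "payload": {
  "rows": [
    [[37,-27.2,4,0,0,0.074],[37,-27.2,4,0,0,0.074],[37,-27.2,4,0,0,0.074],[37,-27.2,4,0,0,0.074],[37,-27.2,4,0,0,0.074],[37,-27.2,4,0,0,0.074],[37,-27.2,4,0,0,0.074],[37,-27.2,4,0,0,0.074],[37,-27.2,4,0,0,0.074],[37,-27.2,4,0,0,0.074]]
  ]
}}

```text
clock: 2.1
eef_pos: [656.2, 150.8, 262.5]
tool_rot: [-3.138, -0.002, 0.326]
force: [-0.2, 0.1, -0.4]
width: 0.5
gripper_force: 0.0
```

```bash
cat > st.py <<'E'
from h import *
s=ctrl.read_state();p=np.load('p.npy');r=inv(p,s['eef_pos']);F=s['force'];c,n=np.cos(p[2]),np.sin(p[2])
print(s['clock'],'rail',r.round(1),'rot',s['tool_rot'].round(3),'Frail',np.round([c*F[0]+n*F[1],-n*F[0]+c*F[1],F[2]],1))
E
python3 st.py
```

```text
2.1 rail [-102.3   -3.8  262.5] rot [-3.138e+00 -2.000e-03  3.260e-01] Frail [ 0.1 -0.1 -0.4]
```

>>> {"api": "send_rows", "payload": {
  "rows": [
    [[-0.2,0.3,4,0,0,0.003],[-0.2,0.3,8,0,0,0.003],[-0.2,0.3,11,0,0,0.003],[-0.2,0.3,13,0,0,0.003],[-0.2,0.3,14,0,0,0.003],[-0.2,0.3,14.5,0,0,0.003],[-0.2,0.3,14.5,0,0,0.003]]
  ]
}}

```text
clock: 2.8
eef_pos: [653.9, 141.0, 119.0]
tool_rot: [3.141, 0.0, 0.318]
force: [-0.0, -0.4, 0.6]
width: 0.3
gripper_force: 0.0
```

```bash
python3 st.py; python3 -c "
from h import *
a=snap('side','pics/side1.png');b=snap('top','pics/top1.png')
f=lambda d,y,x:cv2.resize(cv2.cvtColor(d['pixels'],cv2.COLOR_RGB2BGR)[y:y+130,x:x+130],None,fx=3,fy=3,interpolation=cv2.INTER_CUBIC)
cv2.imwrite('pics/m1.png',np.hstack([f(a,130,230),f(b,140,255)]))
p=np.load('p.npy')
for z in (32,45):print([((np.array(proj(a,T(p,(-99,y,z))))-[230,130])*3).round() for y in(-14,14)])
"
```

```text
2.8 rail [-96.9   4.8 119. ] rot [3.141 0.    0.318] Frail [0.2 0.4 0.6]
[array([111., 212.]), array([114., 187.])]
[array([110., 204.]), array([112., 179.])]
```

View pics/m1.png

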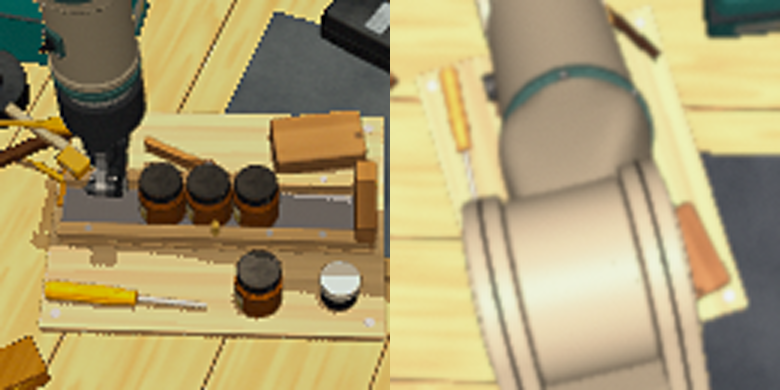

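The tips hang over the channel behind the rear jar, at about (105,195) in the crop and z ≈ 42. Jars and gate are untouched. I'll centre the tool and start pushing slowly.

>>> {"api": "send_rows", "payload": {
  "rows": [
    [[0,-0.5,0.4,0,0,-0.004],[0,-0.5,0.4,0,0,-0.004],[-0.5,-0.5,0.4,0,0,-0.004],[-0.9,-0.5,0.4,0,0,-0.004],[-1.1,-0.5,0.4,0,0,-0.004],[-1.3,-0.5,0.4,0,0,-0.004],[-1.5,-0.5,0.4,0,0,-0.004],[-1.7,-0.5,0.4,0,0,-0.004],[-1.9,-0.5,0.4,0,0,-0.004],[-2.1,-0.5,0.4,0,0,-0.004]]
  ]
}}

```text
clock: 3.9
eef_pos: [632.2, 140.3, 115.1]
tool_rot: [3.142, -0.001, 0.323]
force: [2.6, 1.2, 0.3]
width: -0.1
gripper_force: 0.9
```

```bash
python3 st.py
```

```text
3.9 rail [-76.2  -1.5 115.1] rot [ 3.142e+00 -1.000e-03  3.230e-01] Frail [-2.8 -0.3  0.3]
```

>>> {"api": "send_rows", "payload": {
  "rows": [
    [[-0.3,0.1,0,0,0,0],[-0.6,0.1,0,0,0,0],[-0.9,0.1,0,0,0,0],[-1.2,0.1,0,0,0,0],[-1.5,0.1,0,0,0,0],[-1.8,0.1,0,0,0,0],[-2.1,0.1,0,0,0,0],[-2.4,0.1,0,0,0,0],[-2.7,0.1,0,0,0,0],[-3.0,0.1,0,0,0,0]]
  ]
}}

```text
clock: 4.9
eef_pos: [603.8, 129.8, 115.0]
tool_rot: [3.142, -0.0, 0.323]
force: [1.8, 1.5, 1.5]
width: -0.1
gripper_force: 1.2
```

>>> {"api": "send_rows", "payload": {
  "rows": [
    [[-0.3,0,0,0,0,0],[-0.6,0,0,0,0,0],[-0.9,0,0,0,0,0],[-1.2,0,0,0,0,0],[-1.5,0,0,0,0,0],[-1.8,0,0,0,0,0],[-2.0,0,0,0,0,0],[-2.2,0,0,0,0,0],[-2.4,0,0,0,0,0],[-2.5,0,0,0,0,0]]
  ]
}}

```text
clock: 5.9
eef_pos: [580.0, 121.8, 114.9]
tool_rot: [-3.142, 0.0, 0.323]
force: [2.3, 1.1, 1.7]
width: 0.1
gripper_force: 1.3
```

```bash
python3 st.py
```

```text
5.9 rail [-20.8  -0.5 114.9] rot [-3.142  0.     0.323] Frail [-2.5 -0.3  1.7]
```

Expected home is at TCP x ≈ -13. I'll creep in with short steps and watch the force.

>>> {"api": "send_rows", "payload": {
  "rows": [
    [[-0.1,0,0,0,0,0],[-0.2,0,0,0,0,0],[-0.3,0,0,0,0,0],[-0.4,0,0,0,0,0],[-0.4,0,0,0,0,0]]
  ]
}}

```text
clock: 6.4
eef_pos: [576.2, 120.5, 114.9]
tool_rot: [-3.142, 0.0, 0.323]
force: [2.5, 0.7, 1.4]
width: 0.1
gripper_force: 1.1
```

>>> {"api": "send_rows", "payload": {
  "rows": [
    [[-0.1,0,0,0,0,0],[-0.2,0,0,0,0,0],[-0.2,0,0,0,0,0]]
  ]
}}

```text
clock: 6.7
eef_pos: [574.3, 119.9, 114.9]
tool_rot: [-3.142, 0.0, 0.323]
force: [2.3, 0.2, 1.0]
width: -0.2
gripper_force: 1.0
```

>>> {"api": "send_rows", "payload": {
  "rows": [
    [[-0.1,0,0,0,0,0],[-0.2,0,0,0,0,0],[-0.2,0,0,0,0,0]]
  ]
}}

```text
clock: 7.0
eef_pos: [572.4, 119.2, 114.9]
tool_rot: [3.142, 0.0, 0.323]
force: [2.2, 0.5, 1.4]
width: -0.0
gripper_force: 1.0
```

```bash
python3 st.py; python3 -c "
from h import *
a=snap('side','pics/side2.png')
cv2.imwrite('pics/m2.png',cv2.resize(cv2.cvtColor(a['pixels'],cv2.COLOR_RGB2BGR)[150:245,245:375],None,fx=5.5,fy=5.5,interpolation=cv2.INTER_CUBIC))"
```

```text
7.0 rail [-12.7  -0.5 114.9] rot [3.142 0.    0.323] Frail [-2.2  0.2  1.4]
```

View pics/m2.png

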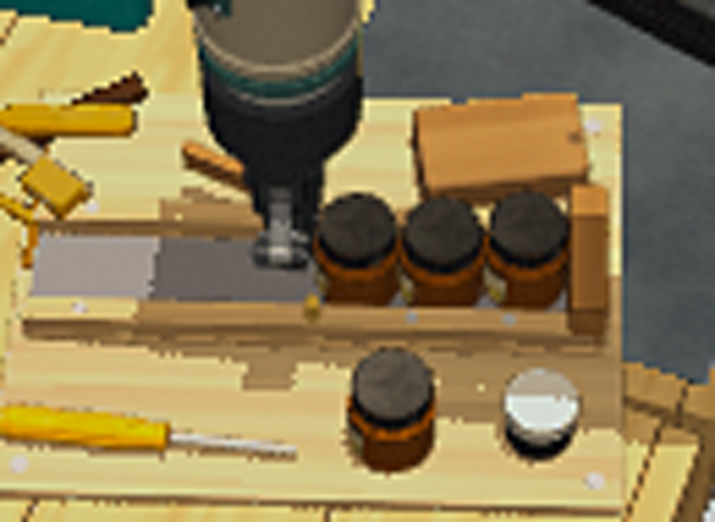

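The row is almost home: the front lid at (528,222) is nearly on the stop at (572,...). I'll keep creeping until the force rises.

>>> {"api": "send_rows", "payload": {
  "rows": [
    [[-0.1,0,0,0,0,0],[-0.1,0,0,0,0,0],[-0.2,0,0,0,0,0],[-0.2,0,0,0,0,0]]
  ]
}}

```text
clock: 7.45
eef_pos: [571.6, 118.9, 115.1]
tool_rot: [3.141, -0.002, 0.323]
force: [4.9, 1.0, 0.1]
width: -0.3
gripper_force: 2.5
```

>>> {"api": "send_rows", "payload": {
  "rows": [
    [[-0.1,0,0,0,0,0],[-0.1,0,0,0,0,0]]
  ]
}}

```text
clock: 7.65
eef_pos: [571.4, 118.8, 115.3]
tool_rot: [3.141, -0.004, 0.323]
force: [5.6, 1.1, -0.9]
width: -0.2
gripper_force: 3.1
```

>>> {"api": "send_rows", "payload": {
  "rows": [
    [[-0.1,0,0,0,0,0],[-0.2,0,0,0,0,0],[-0.3,0,0,0,0,0],[-0.3,0,0,0,0,0],[-0.3,0,0,0,0,0]]
  ]
}}

```text
clock: 8.15
eef_pos: [570.8, 118.5, 116.0]
tool_rot: [3.141, -0.009, 0.323]
force: [10.6, 3.5, -0.9]
width: 0.1
gripper_force: 4.9
```

```bash
python3 st.py
```

```text
8.15 rail [-11.   -0.3 116. ] rot [ 3.141 -0.009  0.323] Frail [-11.2   0.1  -0.9]
```

The row is home: 11 N and no further travel. Now I'll back off, rise and go over to the outer side of the gate.

>>> {"api": "send_rows", "payload": {
  "rows": [
    [[0.3,0,0,0,0,0],[0.7,0,0,0,0,0],[1.5,0,0,0,0,0],[3,0,0,0,0,0],[3.6,0,0,0,0,0],[3.6,0,-4,0,0,0],[3.6,0,-8,0,0,0],[3.6,0,-9,0,0,0],[3.6,4,-9,0,0,0],[3.6,8,-9,0,0,0]]
  ]
}}

```text
clock: 9.15
eef_pos: [625.8, 53.9, 205.0]
tool_rot: [-3.141, 0.001, 0.327]
force: [0.6, -0.9, -0.1]
width: 0.1
gripper_force: 0.0
```

```bash
python3 st.py;  python3 -c "
from h import *
a=snap('side','pics/side3.png')
cv2.imwrite('pics/m3.png',cv2.resize(cv2.cvtColor(a['pixels'],cv2.COLOR_RGB2BGR)[150:245,245:375],None,fx=5.5,fy=5.5,interpolation=cv2.INTER_CUBIC))"
```

```text
9.15 rail [-42.7  78.5 205. ] rot [-3.141e+00  1.000e-03  3.270e-01] Frail [-0.3  1.  -0.1]
```

View pics/m3.png

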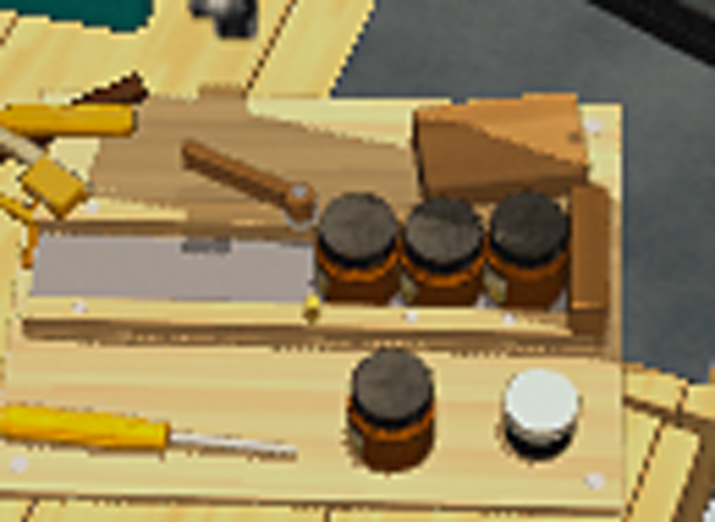

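The row looks home and touching, with the front jar on the stop at (570,240). The gate is still open, with its tip at (190,150). Lowering outside the gate.

>>> {"api": "send_rows", "payload": {
  "rows": [
    [[0,0.1,3,0,0,0],[0,0.1,6,0,0,0],[0,0.1,8,0,0,0],[0,0.1,9,0,0,0],[0,0.1,9,0,0,0]]
  ]
}}

```text
clock: 9.7
eef_pos: [625.3, 51.9, 113.0]
tool_rot: [-3.141, 0.004, 0.323]
force: [0.3, -0.3, 0.1]
width: -0.2
gripper_force: 0.0
```

```bash
python3 st.py
```

```text
9.7 rail [-41.5  80.1 113. ] rot [-3.141  0.004  0.323] Frail [-0.2  0.4  0.1]
```

>>> {"api": "send_rows", "payload": {
  "rows": [
    [[0,-0.5,-0.2,0,0,0],[0.1,-1.0,-0.2,0,0,0],[0.5,-1.6,-0.2,0,0,0],[0.9,-2.2,-0.2,0,0,0],[1.2,-2.6,-0.2,0,0,0],[1.4,-3.0,-0.2,0,0,0],[1.6,-3.5,-0.2,0,0,0],[1.8,-4.0,-0.2,0,0,0],[1.9,-4.5,-0.2,0,0,0],[1.9,-5.0,-0.2,0,0,0]]
  ]
}}

```text
clock: 10.7
eef_pos: [629.0, 105.9, 116.9]
tool_rot: [3.142, -0.0, 0.323]
force: [-0.5, -1.3, 0.7]
width: 0.3
gripper_force: 0.4
```

```bash
python3 st.py
```

```text
10.7 rail [-62.2  30.1 116.9] rot [ 3.142 -0.     0.323] Frail [0.9 1.1 0.7]
```

>>> {"api": "send_rows", "payload": {
  "rows": [
    [[-0.1,-0.5,0.1,0,0,0],[-0.2,-1.0,0.1,0,0,0],[-0.4,-1.5,0.1,0,0,0],[-0.7,-2.0,0.1,0,0,0],[-1.0,-2.5,0.1,0,0,0],[-1.4,-3.0,0.1,0,0,0],[-1.7,-3.4,0.1,0,0,0],[-2.1,-3.7,0.1,0,0,0],[-2.5,-3.9,0.1,0,0,0],[-2.8,-4.0,0.1,0,0,0]]
  ]
}}

```text
clock: 11.7
eef_pos: [589.2, 134.7, 115.9]
tool_rot: [-3.141, 0.0, 0.323]
force: [1.2, -0.1, 0.6]
width: -0.1
gripper_force: 0.3
```

```bash
python3 st.py
```

```text
11.7 rail [-33.6  -9.7 115.9] rot [-3.141  0.     0.323] Frail [-1.1  0.5  0.6]
```

>>> {"api": "send_rows", "payload": {
  "rows": [
    [[-0.2,-0.2,0,0,0,0],[-0.4,-0.3,0,0,0,0],[-0.6,-0.3,0,0,0,0],[-0.8,-0.3,0,0,0,0],[-0.8,-0.3,0,0,0,0]]
  ]
}}

```text
clock: 12.2
eef_pos: [581.5, 135.3, 116.0]
tool_rot: [-3.141, -0.001, 0.323]
force: [1.6, 1.6, -0.8]
width: -0.1
gripper_force: 1.0
```

>>> {"api": "send_rows", "payload": {
  "rows": [
    [[-0.1,0,0,0,0,0],[-0.2,0,0,0,0,0],[-0.2,0,0,0,0,0]]
  ]
}}

```text
clock: 12.5
eef_pos: [581.1, 135.2, 116.2]
tool_rot: [-3.141, -0.005, 0.323]
force: [5.2, 2.7, -3.5]
width: -0.1
gripper_force: 2.9
```

```bash
python3 st.py
```

```text
12.5 rail [-26.1 -12.8 116.2] rot [-3.141 -0.005  0.323] Frail [-5.8 -0.9 -3.5]
```

The gate meets a firm stop close to where shut should be. Backing off to check.

>>> {"api": "send_rows", "payload": {
  "rows": [
    [[0.3,0,0,0,0,0],[1,0,0,0,0,0],[3,0,0,0,0,0],[4,0,0,0,0,0],[4,0,-5,0,0,0],[4,0,-10,0,0,0],[8,5,-14,0,0,0],[9,10,-14,0,0,0],[9,12,-14,0,0,0],[9,12,-14,0,0,0]]
  ]
}}

```text
clock: 13.5
eef_pos: [705.1, 39.1, 256.7]
tool_rot: [3.134, -0.001, 0.313]
force: [-0.4, 0.1, -0.3]
width: 0.2
gripper_force: 0.0
```

```bash
python3 st.py;  python3 -c "
from h import *
a=snap('side','pics/side4.png');p=np.load('p.npy')
cv2.imwrite('pics/m4.png',cv2.resize(cv2.cvtColor(a['pixels'],cv2.COLOR_RGB2BGR)[175:225,280:360],None,fx=9,fy=9,interpolation=cv2.INTER_CUBIC))
for q in [(-14,31,53),(-14,-33,53),(-6,31,53),(-6,-33,53),(20,0,73),(64,0,73),(108,0,73)]: print(q,((np.array(proj(a,T(p,q)))-[280,175]+.5)*9).round())
"
```

```text
13.5 rail [-113.2  117.6  256.7] rot [ 3.134e+00 -1.000e-03  3.130e-01] Frail [ 0.3 -0.2 -0.3]
(-14, 31, 53) [162.  87.]
(-14, -33, 53) [150. 258.]
(-6, 31, 53) [188.  88.]
(-6, -33, 53) [176. 259.]
(20, 0, 73) [264. 137.]
(64, 0, 73) [406. 141.]
(108, 0, 73) [549. 145.]
```

View pics/m4.png

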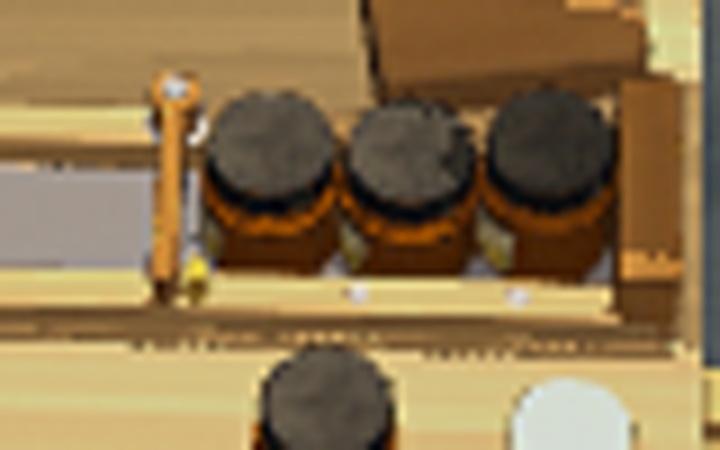

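The gate lies straight across, from (175,88) to (163,280), against the pin. The lids at x ≈ 271, 411 and 549 are evenly spaced, with the front jar at its home pixel. The robot is clear, so I'm handing in.

```bash
python3 -c "
from cell import ctrl
print(ctrl.finish_job())"
```

```text
the job is handed in; nothing more can be done
None
```

The row was pushed home against the end stop with all three jars touching, the gate was then pushed shut against the pin, and the job was handed in at about 13.6 s; no verdict came back.

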